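# Close two bean canisters on the espresso bar

### The job

The beans in the two round canisters, the low wide one and the tall slim one, are done airing: press each of their wooden lids straight down until it is fully home, flush on its canister, and let go. The square canister is still airing, so leave it and its raised lid alone; all three canisters stay standing where they are.

Things in the scene. Friction and masses are not known exactly. Their poses are not given: they have to be found in the camera images.
- low_lid_top (a point): Centre of the flat top (z up) of the low wide round canister's lid. Loose brushed aluminium body, diameter 130 mm, height 80, 0.7-0.95 kg. Lid: wooden disc, diameter 130, 12 thick, on a black rubber plug. Starts raised, top 110-116 mm above the counter; fully home 92, where it stops dead on the rim. It slides straight down only, resists with about 8 N all the way and stays where left.
- tall_lid_top (a point): Centre of the flat top (z up) of the tall slim round canister's lid. Loose brushed aluminium body, diameter 84 mm, height 150, 0.6-0.85 kg. Lid: wooden disc, diameter 84, 12 thick, on a black rubber plug. Starts raised, top 180-186 mm above the counter; fully home 162, where it stops dead on the rim. It slides straight down only, resists with about 8 N all the way and stays where left.
- square_lid_top (a point): Centre of the flat top (z up, x and y along the sides) of the lid of the square canister, to be left alone. Loose brushed aluminium body 100 x 100 mm, 110 high; 100 mm square wooden lid, 12 thick, that slides as easily, raised: top 140-146 mm above the counter. Any of the three canisters may stand at the left, middle or right, edges at least 30 mm apart.
Not all that is in view belongs to the job. What is shaped like the part that bears low_lid_top but turquoise is not meant.

How it is judged (in metres and radians):
At the end, for the whole second after the job is handed in: Both round lids home within 4 mm (tops under 96 and 166 mm above the counter); all canisters upright within 0.08 rad; round lid tops within 40 mm of their start (own travel down, up to 24 mm, included); the square lid within 12 mm of its start (height (world z) of low_lid_top below 0.096 m and height (world z) of tall_lid_top below 0.166 m and angle between each of low_lid_top, tall_lid_top, square_lid_top's own z axis and vertical below 0.08 rad and distance of each of low_lid_top, tall_lid_top from where it was at the start of the episode below 0.04 m and distance of square_lid_top from where it was at the start of the episode below 0.012 m); the robot touches nothing.
It fails at once if the square canister or its lid is pressed or shifted by more than 12 mm (distance of square_lid_top from where it was at the start of the episode above 0.012 m).
It fails at once if a round canister is tipped by more than 0.3 rad (angle between any of low_lid_top, tall_lid_top's own z axis and vertical above 0.3 rad).
It also fails if it takes over 48 s, if anything falls off the work surface, if the arm or the gripper's body presses on something with over 40 N, if the wrist force passes 120 N, or if a joint passes its speed limit or range.

### The arm

A 6-joint arm with a two-finger parallel gripper is mounted at the origin on the work surface. World frame = base frame: x ahead of the robot, y to its left, z up, the work surface at z = 0. Lengths are in mm, angles in rad, forces in N, time in s.
With the tool pointing down it reaches from about 150 to 775 mm from the base axis. Payload 6.1 kg.
Tool frame: the origin (TCP) lies midway between the tips of the shut fingers; the grasp point (between the pads) lies 19 mm behind it; z points along the fingers, y is the line along which they close (so a half turn about z gives the same grasp; the last joint's range is limited). The gripper opens to 85 mm and grips with 20 to 120 N. Pads are 22 mm wide; open, the fingers measure 114 mm over their backs; the gripper's body (76 mm by 85 mm) begins 54 mm behind the grasp point. The pads swing forward as they close: fully open they stand 13 mm farther back than shut.
Start: joints at [1.248, 0.126, -0.04, 1.405, 0, 1.571], TCP at [166.535, 497.87, 231.295] pointing down, gripper open.
Joint ranges: [-2.72, 2.72], [-0.95, 1.95], [-1.27, 1.35], [-1.78, 2.02], [-1.46, 1.47], [-3.14, 3.14]. Speed limits (rad/s): [2.39, 2.39, 3.01, 3.14, 3.14, 3.14].

### API

Orientations are given as a rotation vector (axis times angle).
In Python, from rig import r gives the robot as it stands.
- The arm moves only by the shell command python3 -m inch 'ROWS' [FORCE]. ROWS is JSON, a list of rows, each a list of 5 numbers: the closure, from 0 (fully open) to 1 (shut), then the shift along the tool's x, y, z in m, then the turn about the tool's z in units of 8 degrees (1.0 is 8 degrees). In form: [[gripper, tx, ty, tz, twist], ...]. A call has 1 to 10 rows; each row is the pose to reach, as a shift and turn from the pose commanded when the call began, along the tool's axes at that moment; what a row does not reach only later rows make up. A row lasts 1/10 s, in which the tool goes at most 50 mm and 8.59 degrees, less where a joint would pass 70% of its speed; a pose out of reach is approached as far as the arm can. A call with a gripper value outside its range is refused whole. The fingers move at their own pace and stop on an object; FORCE is the grip in N (left out, the last holds). Time passes only in rows, so rows that repeat a pose let the fingers close. It gives the time, the measured TCP pose, the force, the opening and the grip force at its end, in the units of the state.
- r.state(): the state, without advancing time (a new reading comes with each control period).
- r.get_image(name): name is "side" or "top" or "wrist"; returns the picture (420x560x3 uint8, blue, green, red); there is no depth.
- r.camera_model(name): a dict with "mtx" (3x3 intrinsics, pixels), "dist" ([k1, k2, p1, p2, k3] as OpenCV has them; the pictures are not rectified), "rvec" (rotation vector, rad) and "tvec" (3), from world to camera coordinates, as OpenCV has them; the wrist camera has in their place "mount" (4x4, takes a point from camera to tool coordinates, whose origin is the TCP and whose axes are the flange's). Camera axes: x right, y down, z forward; pixel columns grow to the right and rows downward; lengths in mm; the calibration is good to about 2 mm. A picture is of the moment at which its call begins: read the wrist's pose just before it. camera_model takes no time and is no camera call.
- r.job_done(): hands the job in; it is judged then, once.
The state is a dict: "time": time; "qpos": joint angles; "qd": joint speeds; "effort": joint torques, N m; "tool_pos": TCP position; "tcp_rot": TCP orientation; "wrist_force": force on the tool from outside, world axes, zero at the start; "torque": the same for the moment, N m; "grip_width": finger opening in mm; "grasp_force": force on a finger pad.
Only numpy, scipy, OpenCV 4.12 (cv2) and the standard library are available. Lean on these libraries where they do the work, as an engineer would, in place of code of your own. Each camera call takes 0.05 s, during which the arm holds its last target. There are 200 camera calls.

## Working session

There is one attempt and no reset: what is moved stays moved. The work goes in short steps, Python scripts to look and compute and a shell command to move; the robot and the scene stay as the last step left them, time stands still between calls to the robot, and variables do not carry over. Pictures are saved under pics/ and viewed, at most 10 in all, crops included, and the job is handed in when it is done.

```bash
mkdir -p pics; ls
python3 - <<'E'
from rig import r
import cv2
for n in("top","side"):
    cv2.imwrite(f"pics/{n}0.png",r.get_image(n)); print(n,{k:(v.round(3).tolist() if hasattr(v,'round') else v) for k,v in r.camera_model(n).items()})
s=r.state();print(s)
E
```

```text
pics
top {'mtx': [[450.38, 0.0, 286.27], [0.0, 450.38, 208.9], [0.0, 0.0, 1.0]], 'dist': [-0.143, 0.0, 0.0, 0.0, 0.0], 'rvec': [2.173, -2.18, 0.142], 'tvec': [-3.232, 511.84, 877.322]}
side {'mtx': [[453.366, 0.0, 285.84], [0.0, 453.366, 213.205], [0.0, 0.0, 1.0]], 'dist': [-0.147, 0.0, 0.0, 0.0, 0.0], 'rvec': [2.311, -0.593, 0.227], 'tvec': [-405.114, 266.497, 957.943]}
{'time': 0.1, 'qpos': array([ 1.24801351e+00,  1.26337544e-01, -4.05321660e-02,  1.40539681e+00,
        4.41234496e-06,  1.57082298e+00]), 'qd': array([ 9.75790357e-05, -3.14749397e-04,  3.15430649e-03, -5.53142364e-04,
        9.96087635e-04,  9.67282904e-04]), 'effort': array([ 2.00766008e-03, -4.36898768e+01,  3.53611064e+01,  1.35210514e-02,
        2.18874957e-04,  6.10155595e-06]), 'tool_pos': array([166.41276054, 497.52987978, 230.58545345]), 'tcp_rot': array([-5.04830355e-01, -3.10052156e+00,  2.27808469e-03]), 'wrist_force': array([-0.13817076, -1.01753819, -0.19379869]), 'torque': array([ 0.007425  , -0.02754419, -0.00882548]), 'grasp_force': 0.0, 'grip_width': 85.40253436436261}
```

View pics/top0.png

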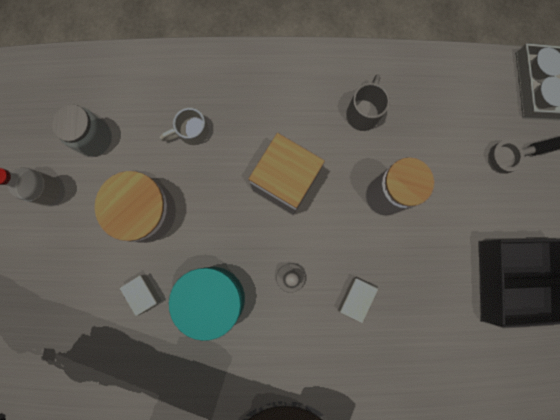

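View pics/side0.png

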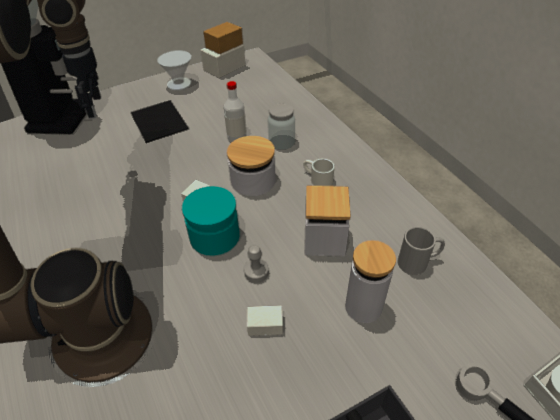

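The top view shows three wooden lids: low wide at (131,206), square at (287,171) and tall slim at (409,182). Possible mix-ups are the turquoise look-alike at (206,303) and the grey-lidded jar at (75,124). In the side view the lids are at (251,152), (327,203) and (374,259), and the turquoise one is at (211,208). I choose (131,206) as low and (409,182) as tall.

```bash
cat > h.py <<'E'
import cv2, numpy as np
from scipy.spatial.transform import Rotation as R
def blobs(im):
    hsv=cv2.cvtColor(im,cv2.COLOR_BGR2HSV)
    m=cv2.inRange(hsv,(8,110,100),(25,255,255))
    m=cv2.morphologyEx(m,cv2.MORPH_OPEN,np.ones((3,3)))
    m=cv2.morphologyEx(m,cv2.MORPH_CLOSE,np.ones((5,5)))
    cs=[c for c in cv2.findContours(m,cv2.RETR_EXTERNAL,cv2.CHAIN_APPROX_NONE)[0] if cv2.contourArea(c)>250]
    return [(c,cv2.fitEllipse(c)) for c in cs]
def ray(cm,uv,st=None):
    K=np.array(cm["mtx"]);u=cv2.undistortPoints(np.array(uv,float).reshape(-1,1,2),K,np.array(cm["dist"])).reshape(-1,2)
    d=np.c_[u,np.ones(len(u))]
    if st is None:
        Rm=cv2.Rodrigues(np.array(cm["rvec"],float))[0];t=np.array(cm["tvec"],float)
        return -Rm.T@t, d@Rm
    T=np.eye(4);T[:3,:3]=R.from_rotvec(st["tcp_rot"]).as_matrix();T[:3,3]=st["tool_pos"]
    M=T@np.array(cm["mount"]);return M[:3,3],d@M[:3,:3].T
def atz(o,d,z): return o+d*((z-o[2])/d[:,2])[:,None]
E
python3 - <<'E'
from h import *
from rig import r
for n in("top","side"):
    im=cv2.imread(f"pics/{n}0.png");cm=r.camera_model(n)
    for c,e in blobs(im):
        o,d=ray(cm,c.reshape(-1,2))
        print(n,np.round(e[0]),cv2.contourArea(c))
        for z in(113,143,183):
            p=atz(o,d,z)[:,:2].astype(np.float32);(x,y),w,a=cv2.fitEllipse(p);print("  ",z,round(x),round(y),np.round(w))
im=cv2.imread("pics/top0.png")[90:260,80:450];cv2.imwrite("pics/crop.png",cv2.resize(im,None,fx=2,fy=2))
s=r.state();print(R.from_rotvec(s["tcp_rot"]).as_matrix().round(3))
E
```

```text
top [129. 206.] 3469.0
   113 509 288 [124. 125.]
   143 506 278 [119. 121.]
   183 501 264 [113. 115.]
top [410. 181.] 1661.0
   113 554 -233 [87. 88.]
   143 549 -224 [84. 85.]
   183 542 -212 [80. 80.]
top [286. 170.] 2881.0
   113 575 -3 [117. 118.]
   143 569 -3 [113. 113.]
   183 561 -2 [107. 108.]
side [374. 257.] 1100.0
   113 582 -173 [90. 91.]
   143 565 -191 [86. 87.]
   183 541 -214 [82. 83.]
side [327. 202.] 1299.5
   113 585 19 [119. 122.]
   143 567 -6 [115. 117.]
   183 544 -40 [108. 110.]
side [250. 151.] 1098.5
   113 509 286 [126. 131.]
   143 494 251 [121. 126.]
   183 474 203 [114. 119.]
side [222.  30.] 271.5
   113 746 1057 [102. 147.]
   143 722 991 [ 98. 141.]
   183 690 903 [ 93. 133.]
[[-0.948  0.317 -0.   ]
 [ 0.317  0.948 -0.001]
 [ 0.    -0.001 -1.   ]]
```

View pics/crop.png

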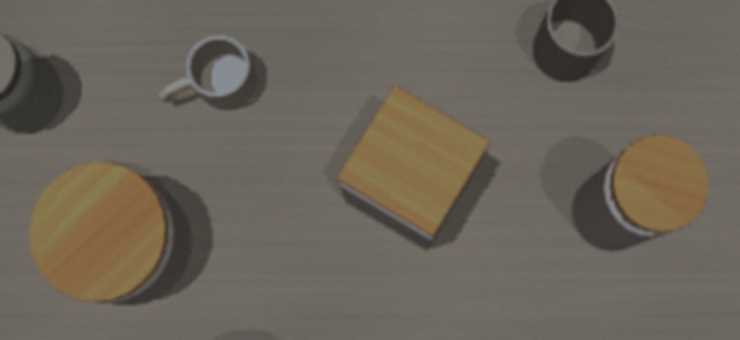

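The crop confirms the choice: the round low lid at top-image (131,206), the square one in the middle, and the round tall one at (409,182). Both views agree on low ≈ (509,287,113), tall ≈ (542,-213,183) and square ≈ (568,-4,143). Next I move above the low lid with the fingers shut.

```bash
python3 -m inch '[[1,-0.05,-0.012,0,0],[1,-0.1,-0.024,0,0],[1,-0.145,-0.035,0,0],[1,-0.19,-0.045,0,0],[1,-0.235,-0.056,0,0],[1,-0.28,-0.066,0,0],[1,-0.325,-0.077,0,0],[1,-0.37,-0.087,0,0],[1,-0.392,-0.092,0,0],[1,-0.392,-0.092,0,0]]' && python3 -m inch '[[1,0,0,0.04,0],[1,0,0,0.08,0],[1,0,0,0.08,0]]'
python3 - <<'E'
from h import *
from rig import r
s=r.state();im=r.get_image("wrist");cv2.imwrite("pics/w1.png",im);cm=r.camera_model("wrist");print(s["tool_pos"],s["grip_width"],s["tcp_rot"])
for c,e in blobs(im):
    p=atz(*ray(cm,c.reshape(-1,2),s),113)[:,:2].astype(np.float32);print(cv2.fitEllipse(p),cv2.minEnclosingCircle(p))
E
```

```text
time: 1.1
tool_pos: [511.3, 284.3, 230.0]
tcp_rot: [-0.511, -3.099, 0.002]
wrist_force: [-0.1, -0.1, -0.1]
grip_width: -0.3
grasp_force: 0.0
time: 1.4
tool_pos: [505.1, 284.8, 145.4]
tcp_rot: [-0.502, -3.092, 0.01]
wrist_force: [-0.2, -0.4, -0.3]
grip_width: 0.0
grasp_force: 0.0
[505.13166725 284.848928   145.42686193] 0.0035055170150472383 [-0.50244333 -3.09240743  0.01024717]
((543.1549682617188, 332.73138427734375), (11.548032760620117, 55.207584381103516), 53.04718017578125) ((535.3821411132812, 334.0241394042969), 25.483417510986328)
((499.42169189453125, 292.7348327636719), (94.0777587890625, 116.66680908203125), 23.430545806884766) ((507.9566955566406, 288.07281494140625), 62.84157943725586)
```

The wrist view puts the low lid's centre at (508,288) with radius about 63, so it agrees. I'll press in steps.

```bash
python3 -m inch '[[1,0,0,0.015,0],[1,0,0,0.03,0],[1,0,0,0.036,0],[1,0,0,0.042,0],[1,0,0,0.046,0],[1,0,0,0.05,0],[1,0,0,0.05,0]]'; python3 -m inch '[[1,0,0,0.002,0],[1,0,0,0.004,0],[1,0,0,0.006,0],[1,0,0,0.007,0],[1,0,0,0.007,0]]'
```

```text
time: 2.15
tool_pos: [509.7, 287.1, 103.1]
tcp_rot: [0.504, 3.099, 0.003]
wrist_force: [-1.5, 0.6, 2.7]
grip_width: 0.2
grasp_force: 1.5
time: 2.65
tool_pos: [509.7, 287.1, 96.3]
tcp_rot: [0.504, 3.099, 0.003]
wrist_force: [-2.7, 1.6, 6.0]
grip_width: 0.1
grasp_force: 2.7
```

```bash
python3 -m inch '[[1,0,0,0.001,0],[1,0,0,0.002,0],[1,0,0,0.003,0],[1,0,0,0.003,0]]';python3 -m inch '[[1,0,0,0.001,0],[1,0,0,0.002,0],[1,0,0,0.002,0]]'
```

```text
time: 3.05
tool_pos: [509.7, 287.1, 93.3]
tcp_rot: [0.504, 3.099, 0.004]
wrist_force: [-2.9, 0.3, 6.6]
grip_width: 0.2
grasp_force: 2.9
time: 3.35
tool_pos: [509.7, 287.1, 92.0]
tcp_rot: [0.504, 3.099, 0.004]
wrist_force: [-3.3, -1.3, 10.3]
grip_width: 0.1
grasp_force: 5.0
```

```bash
python3 -m inch '[[1,0,0,0.001,0],[1,0,0,0.002,0],[1,0,0,0.003,0],[1,0,0,0.003,0]]'
```

```text
time: 3.75
tool_pos: [509.8, 287.2, 91.8]
tcp_rot: [0.504, 3.097, 0.006]
wrist_force: [-9.5, -3.3, 26.9]
grip_width: -0.0
grasp_force: 13.4
```

Stopped dead at 92 mm with the force rising, so the low lid is home. I'll lift clear and check.

```bash
python3 -m inch '[[1,0,0,-0.02,0],[1,0,0,-0.06,0],[1,0,0,-0.1,0],[1,0,0,-0.15,0],[1,0,0,-0.15,0],[1,0,0,-0.15,0]]'
python3 - <<'E'
from h import *
from rig import r
s=r.state();print(s["qpos"].round(3),s["tool_pos"],s["wrist_force"])
E
python3 -m inch '[[1,-0.019,-0.046,0,0],[1,-0.038,-0.092,0,0],[1,-0.057,-0.138,0,0],[1,-0.076,-0.184,0,0],[1,-0.095,-0.23,0,0],[1,-0.114,-0.276,0,0],[1,-0.133,-0.322,0,0],[1,-0.152,-0.368,0,0],[1,-0.171,-0.414,0,0],[1,-0.19,-0.4635,0,0]]'; python3 -m inch '[[1,0,0,0,0],[1,0,0,0,0],[1,0,0,0,0]]'
python3 - <<'E'
from h import *
from rig import r
s=r.state();im=r.get_image("wrist");cm=r.camera_model("wrist");print(s["tool_pos"],s["qpos"].round(2))
for c,e in blobs(im):
    p=atz(*ray(cm,c.reshape(-1,2),s),183)[:,:2].astype(np.float32);print(cv2.fitEllipse(p),cv2.minEnclosingCircle(p))
t=r.get_image("top");cv2.imwrite("pics/t2.png",np.hstack([t[:,:]]))
w=cv2.resize(im,(400,300));t=cv2.resize(t,(400,300));cv2.imwrite("pics/c2.png",np.hstack([w,t]))
E
```

```text
time: 4.35
tool_pos: [510.0, 286.8, 238.5]
tcp_rot: [0.504, 3.097, 0.004]
wrist_force: [0.4, -0.3, -1.0]
grip_width: -0.2
grasp_force: 0.0
[ 0.512  0.238  0.112  1.44  -0.     0.835] [510.00296001 286.80321938 238.48964171] [ 0.4074336  -0.34743542 -0.98995476]
time: 5.35
tool_pos: [541.4, -212.4, 234.7]
tcp_rot: [-0.505, -3.099, -0.001]
wrist_force: [0.8, 0.5, -0.1]
grip_width: -0.1
grasp_force: 0.0
time: 5.65
tool_pos: [541.7, -209.8, 235.3]
tcp_rot: [-0.504, -3.099, -0.001]
wrist_force: [-0.4, 0.8, 0.1]
grip_width: -0.1
grasp_force: 0.0
[ 541.7319081  -209.83002103  235.32778526] [-0.37  0.24  0.1   1.44  0.   -0.05]
((550.2783203125, -199.5269317626953), (35.03373718261719, 61.627037048339844), 131.57647705078125) ((548.0038452148438, -205.93121337890625), 32.291141510009766)
((546.0582275390625, -66.4315414428711), (27.77825164794922, 100.00394439697266), 63.887420654296875) ((539.7652587890625, -58.456172943115234), 42.859806060791016)
```

View pics/c2.png

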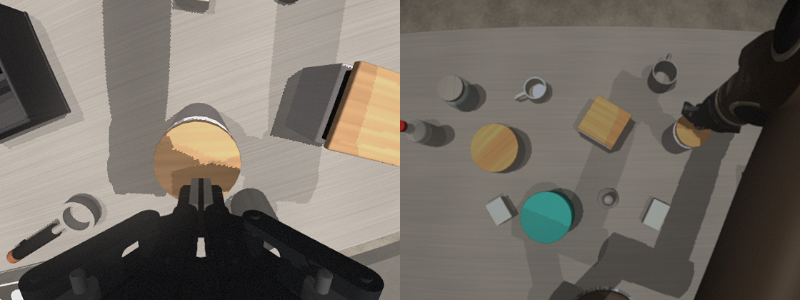

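The left half (wrist) shows the tall lid at (197,165), partly shaded, with the fingertips at its near edge. The right half shows the square canister undisturbed and the low lid down. I'll project the lid's centre.

Run:
```python
from h import *
from rig import r
s=r.state();cm=r.camera_model("wrist")
P=np.array([[153,165],[241,165],[197,121],[166,134],[228,134],[197,165]])*1.4
print(atz(*ray(cm,P,s),183).round(), s["tool_pos"])
```

```text
[[ 530. -253.  183.]
 [ 556. -174.  183.]
 [ 503. -200.  183.]
 [ 506. -230.  183.]
 [ 524. -177.  183.]
 [ 543. -213.  183.]] [ 542.06664738 -209.23105365  236.04000407]
```

Centre ≈ (543,-213), diameter 83, as expected. I'll press it.

```bash
python3 -m inch '[[1,0,-0.003,0.02,0],[1,0,-0.003,0.035,0],[1,0,-0.003,0.045,0],[1,0,-0.003,0.05,0],[1,0,-0.003,0.055,0],[1,0,-0.003,0.059,0],[1,0,-0.003,0.062,0],[1,0,-0.003,0.065,0],[1,0,-0.003,0.065,0]]'; python3 -m inch '[[1,0,0,0.002,0],[1,0,0,0.004,0],[1,0,0,0.006,0],[1,0,0,0.007,0],[1,0,0,0.007,0]]'
```

```text
time: 6.65
tool_pos: [541.5, -213.0, 172.6]
tcp_rot: [0.504, 3.099, 0.0]
wrist_force: [0.4, 0.6, 1.7]
grip_width: 0.3
grasp_force: 1.1
time: 7.15
tool_pos: [541.6, -213.1, 165.7]
tcp_rot: [0.504, 3.099, 0.0]
wrist_force: [-2.0, 2.1, 5.3]
grip_width: 0.1
grasp_force: 2.8
```

```bash
python3 -m inch '[[1,0,0,0.001,0],[1,0,0,0.002,0],[1,0,0,0.003,0],[1,0,0,0.004,0],[1,0,0,0.004,0]]';python3 -m inch '[[1,0,0,0.001,0],[1,0,0,0.002,0],[1,0,0,0.003,0],[1,0,0,0.003,0]]'
```

```text
time: 7.65
tool_pos: [541.7, -213.2, 162.0]
tcp_rot: [0.504, 3.099, 0.0]
wrist_force: [-2.9, 2.4, 6.3]
grip_width: 0.4
grasp_force: 3.5
time: 8.05
tool_pos: [542.3, -213.5, 162.0]
tcp_rot: [0.503, 3.095, -0.001]
wrist_force: [-6.0, 3.5, 21.4]
grip_width: -0.3
grasp_force: 10.8
```

Stopped dead at 162 mm. I'll lift off and check.

```bash
python3 -m inch '[[1,0,0,-0.02,0],[1,0,0,-0.06,0],[1,0,0,-0.1,0],[1,0,0,-0.13,0],[1,0,0,-0.13,0],[1,0.1,0,-0.13,0],[1,0.1,0,-0.13,0],[1,0.1,0,-0.13,0],[1,0.1,0,-0.13,0]]'
python3 - <<'E'
from h import *
from rig import r
for n in("side","top"):
    im=r.get_image(n);cm=r.camera_model(n)
    cv2.imwrite(f"pics/{n}3.png",im)
    for c,e in blobs(im):
        o,d=ray(cm,c.reshape(-1,2))
        print(n,np.round(e[0]),[np.round(cv2.fitEllipse(atz(o,d,z)[:,:2].astype(np.float32))[0]) for z in(92,143,162)])
E
```

```text
time: 8.95
tool_pos: [445.7, -181.4, 287.5]
tcp_rot: [0.505, 3.1, -0.001]
wrist_force: [1.1, 0.2, 0.4]
grip_width: 0.1
grasp_force: 0.0
side [373. 265.] [array([ 580., -176.]), array([ 551., -205.]), array([ 540., -215.])]
side [312. 204.] [array([562.,  49.]), array([534.,   5.]), array([524., -11.])]
side [251. 157.] [array([508., 285.]), array([484., 226.]), array([475., 204.])]
side [222.  30.] [array([ 763., 1103.]), array([722., 991.]), array([707., 949.])]
top [132. 207.] [array([509., 287.]), array([503., 271.]), array([501., 265.])]
top [406. 183.] [array([ 554., -232.]), array([ 546., -217.]), array([ 543., -211.])]
top [287. 170.] [array([579.,  -4.]), array([569.,  -3.]), array([565.,  -3.])]
```

View pics/side3.png

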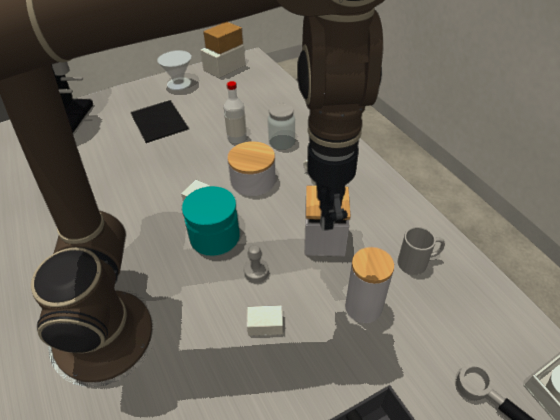

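The side view shows both round lids flush, low at (251,157) and tall at (373,265). The square lid is unmoved; the arm hides part of it in this view, but the top view still gives (569,-3). The arm is clear of everything.

```bash
python3 -c "
from rig import r
print(r.job_done())"
```

```text
the job is handed in; nothing more can be done
None
```

I pressed both round lids down until they stopped, the low one at 92 mm and the tall one at 162 mm; the square canister is unmoved, the arm is clear, and the job was handed in at about 9 s (no verdict was returned).

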